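Reset the stop collar of a tube-rack fixture

ROBOT

A 6-joint arm with a two-finger parallel gripper is mounted at the origin on the work surface. World frame = base frame: x ahead of the robot, y to its left, z up, the work surface at z = 0. Lengths are in m, angles in rad, forces in N, time in s.
With the tool pointing down it reaches from about 0.35 to 0.775 m from the base axis. Payload 5.5 kg.
Tool frame: the origin (TCP) lies at the very end of the fingers, on their centre line; the grasp point (between the pads) lies 19 mm behind it; y points along the fingers, z is the direction in which the jaws open and shut, and the axes are right-handed (so a half turn about y gives the same grasp; the last joint's range is limited). The gripper opens to 85 mm and grips with 20 to 120 N. Pads are 22 mm wide; open, the fingers measure 114 mm over their backs; the gripper's body (76 mm by 85 mm) begins 54 mm behind the grasp point. The pads swing forward as they close: fully open they stand 13 mm farther back than shut.
Start: joints at [-1.354, 0.313, 0.046, 1.304, 0, 1.431], TCP at [0.201, -0.539, 0.231] pointing down, gripper open.
Joint ranges: [-2.76, 2.76], [-0.86, 1.69], [-1.03, 1.26], [-2.2, 2.34], [-1.47, 1.5], [-3.14, 3.14]. Speed limits (rad/s): [2.57, 2.57, 3.14, 3.14, 3.14, 3.14].

INTERFACE

Orientations are given as a unit quaternion [w, x, y, z].
In Python, from workcell import env gives the robot as it stands.
- The arm moves only by the shell command python3 -m inch 'ROWS' [OPENING] [FORCE]. ROWS is JSON, a list that holds one entry, the list of rows, each a list of 4 numbers: the shift along the tool's x, y, z in mm, then the turn about the tool's y in degrees. In form: [[[tx, ty, tz, spin], ...]]. A call has 1 to 10 rows; each row is the pose to reach, as a shift and turn from the pose commanded when the call began, along the tool's axes at that moment; what a row does not reach only later rows make up. A row lasts 1/10 s, in which the tool goes at most 50 mm and 8.59 degrees, less where a joint would pass 70% of its speed; a pose out of reach is approached as far as the arm can. A call with a gripper value outside its range is refused whole. OPENING is the finger opening in mm, from 0 to 85.4, set as the call begins (- or left out, the last holds). The fingers move at their own pace and stop on an object; FORCE is the grip in N (left out, the last holds). Time passes only in rows, so rows that repeat a pose let the fingers close. It gives the time, the measured TCP pose, the force and the opening at its end, in the units of the state.
- env.get_state(): the state, without advancing time (a new reading comes with each control period).
- env.read_camera(name): name is "scene" or "top" or "wrist"; returns the picture (400x640x3 uint8, blue, green, red); there is no depth.
- env.camera_model(name): a dict with "fx", "fy", "cx", "cy" (pixels), "distortion" ([k1, k2, p1, p2, k3] as OpenCV has them; the pictures are not rectified), "R" (3x3) and "t" (3): a world point X has camera coordinates R X + t; the wrist camera has in their place "mount" (4x4, takes a point from camera to tool coordinates, whose origin is the TCP and whose axes are the tool frame's). Camera axes: x right, y down, z forward; pixel columns grow to the right and rows downward; lengths in m; the calibration is good to about 2 mm. A picture is of the moment at which its call begins: read the wrist's pose just before it. camera_model takes no time and is no camera call.
- env.hand_in(): hands the job in, once; it reports no verdict.
The state is a dict: "clock": time; "joint_pos": joint angles; "qvel": joint speeds; "tau": joint torques, N m; "tcp_pos": TCP position; "orientation": TCP orientation; "wrist_force": force on the tool from outside, world axes, zero at the start; "ft_torque": the same for the moment, N m; "finger_gap": finger opening in m.
Only numpy, scipy, OpenCV 4.12 (cv2) and the standard library are available. Lean on these libraries where they do the work, as an engineer would, in place of code of your own. Each camera call takes 0.05 s, during which the arm holds its last target.

TASK

The stop collar on the rod is clamped in the wrong place. Loosen its orange T-handle screw, slide the collar along the rod so that its red arm pushes the tube rack fully home against the yellow end stop with no play left, then screw the handle down firmly again so the collar stays there; leave the bottles and the tip box alone.

Things in the scene. Friction and masses are not known exactly. Their poses are not given: they have to be found in the camera images.
- fixture: aluminium deck 200 x 540 mm, 10 mm thick, fixed to the bench, with two grey lips that guide the rack and two blue posts that carry a rod. Origin on the bench under the middle of the rod; y runs along the rod, towards the yellow end stop; x away from the robot. The rod's axis is 60 mm above the bench; the rack's channel is centred at x = -90 mm. Its place and yaw (up to 0.35 rad) vary.
- rod: the steel rod, 16 mm in diameter, fixed between the posts. Origin at its middle, y along it. Its height differs by up to 0.4 mm from case to case, and with it the angle at which the screw comes free.
- collar (a joint): position of the collar along the rod in m; 0 with its middle at the rod's middle, growing along the fixture's +y (towards the yellow end stop). Range -0.19 to 0.12. Loose, it slides with a drag of 2 to 3 N; clamped, it slips only above about 0.4 times the clamping force (at the start 15 N or more). It cannot turn. A black cylinder 44 mm in diameter, 50 mm long, its top 82 mm above the bench.
- stop_face (a point): middle of the pushing face of the collar's red arm; the face looks along the fixture's +y, 6 mm from the collar's middle. The arm is 12 mm thick along the rod, reaches out to the robot's side of the rod over the rack's channel, and stands 33 to 67 mm above the bench. It must end 150 mm (the rack's length) from the end stop's face.
- handle (a point): centre of the orange T handle of the clamping screw, 113 mm above the bench, on its vertical axis, over the collar's middle. A bar 70 mm long along this frame's x, 14 mm wide along y, 26 mm tall (100 to 126 mm above the bench), on a 12 mm stem; the collar's boss ends at 88 mm. Grip it across the 14 mm from above; by the same grip the collar can be dragged, and its hold tested by a tug of 10 N.
- screw: the clamping screw, origin and axes as handle; it does not rise. Anticlockwise from above loosens: tight at the start, it bites no more after 1.3 to 2.4 rad and turns 3 rad beyond. It takes 0.1 N m free, up to 0.6 tight, so feel by tugging the collar. Clamping force by angle past the bite: about 20 N at 0.9 rad (the least that is firm), 50 N at 1.4, hard stop at 2.6 to 3 rad.
- rack_center (a point): centre of the white tube rack, 70 (x) x 150 (y, along the rod) x 42 mm tall, with capped tubes standing 19 mm above it. It lies loose on the deck (centre 31 mm above the bench) between the lips, turned with the fixture, 5 to 40 mm short of the yellow end stop, between it and the red arm. Mass 0.4 to 0.75 kg; a push of 2 to 8 N slides it.
- endstop: the yellow end stop, a block 70 x 24 x 45 mm fixed to the deck at a place that differs from case to case. Origin at the middle of the foot of its face towards the rack, 10 mm above the bench; its y axis is the fixture's y and the block extends 24 mm to +y from the origin.
- rack: the same rack; origin at the centre of its underside
- reagent: clear reagent bottle with orange cap, 60 mm diameter, 115 mm tall, beyond the rod: leave it. Origin at the foot.
- jar: amber jar with red cap, 60 mm diameter, 75 mm tall, beyond the rod: leave it. Origin at the foot.
- tipbox: blue pipette-tip box with clear lid, 77 x 112 x 60 mm, beyond the rod: leave it. Origin at the foot.

How it is judged:
On the way, in this order (a step that is already met when the one before it is completed fails the run):
1. the screw is loosened while the collar is still near its first place (contact force between screw and rod below 12 N and distance of stop_face from where it was at the start of the episode below 0.03 m), for 0.1 s.
2. the arm has pushed the rack home against the end stop (y of stop_face in the frame of endstop above -0.153 m and y of rack in the frame of endstop above -0.0775 m), for 0.2 s.
At the end, for the whole second after the job is handed in: The rack stands flat in its channel against the yellow end stop and the red arm against the rack's other end, with no more than 3 mm of play in all; the screw is tight again (clamping the rod with more than 20 N), everything at rest (all of step 2 and horizontal distance between rack and endstop below 0.08 m and height (world z) of rack below 0.014 m and angle between rack's own z axis and vertical below 0.05 rad and contact force between screw and rod above 20 N and linear speed of rack below 0.01 m/s); the robot touches nothing.
It fails at once if a bottle or the tip box was moved by more than 20 mm or knocked over (distance of any of reagent, jar, tipbox from where it was at the start of the episode above 0.02 m or angle between any of reagent, jar's own z axis and vertical above 0.3 rad).
It also fails if it takes over 72 s, if anything falls off the work surface, if the arm or the gripper's body presses on something with over 40 N, if the wrist force passes 120 N, or if a joint passes its speed limit or range.

## Working session

There is one attempt and no reset: what is moved stays moved. The work goes in short steps, Python scripts to look and compute and a shell command to move; the robot and the scene stay as the last step left them, time stands still between calls to the robot, and variables do not carry over. Pictures are saved under pics/ and viewed, and the job is handed in when it is done.

```bash
ls; mkdir -p pics; python3 - <<'E'
from workcell import env
import cv2,json
s=env.get_state();print(s)
for n in("scene","top","wrist"):
    cv2.imwrite(f"pics/{n}0.png",env.read_camera(n)); print(n,env.camera_model(n))
E
```

```text
pics
{'clock': 0.0, 'joint_pos': array([-1.35362604e+00,  3.14004325e-01,  4.49893779e-02,  1.30360322e+00,
        3.55386309e-05,  1.43122182e+00]), 'qvel': array([ 0.00203276, -0.00054853,  0.00055865, -0.00156176, -0.00077327,
        0.00017078]), 'tau': array([ 1.45414247e-04, -4.80626643e+01,  2.98533440e+01,  1.95015944e-02,
       -4.05366825e-05, -1.57011321e-06]), 'tcp_pos': array([ 0.20070959, -0.53829284,  0.23041089]), 'orientation': array([ 0.12544807, -0.12547293,  0.6965315 , -0.69524326]), 'wrist_force': array([0.57226407, 0.77280589, 0.42109038]), 'ft_torque': array([ 0.01646336, -0.00759523, -0.03407867]), 'finger_gap': 0.08552671120105247}
scene {'fx': 397.89776219633796, 'fy': 397.89776219633796, 'cx': 319.31901691739233, 'cy': 198.1500223156942, 'distortion': array([-0.07235789,  0.        ,  0.        ,  0.        ,  0.        ]), 'R': array([[-5.13124573e-01,  8.58313768e-01,  8.05514076e-04],
       [ 5.29631295e-01,  3.17366999e-01, -7.86618637e-01],
       [-6.75421249e-01, -4.03206726e-01, -6.17438638e-01]]), 't': array([ 0.29828013, -0.25757988,  1.31042
[... 245 characters left out ...]
96],
       [-0.98155091,  0.00894424, -0.19099164],
       [ 0.19043395, -0.04365158, -0.98072904]]), 't': array([0.01102738, 0.62852705, 0.64738127])}
wrist {'fx': 285.6221924884784, 'fy': 285.6221924884784, 'cx': 322.68432732120107, 'cy': 200.59124032409417, 'distortion': array([-0.04799005,  0.        ,  0.        ,  0.        ,  0.        ]), 'mount': array([[ 8.84481673e-04,  9.49905802e-01,  3.12535094e-01,
        -8.01250693e-02],
       [-2.52576073e-04, -3.12534994e-01,  9.49906213e-01,
        -1.41992621e-01],
       [ 9.99999577e-01, -9.19113524e-04, -3.65079969e-05,
         8.51932833e-05],
       [ 0.00000000e+00,  0.00000000e+00,  0.00000000e+00,
         1.00000000e+00]])}
```

View pics/top0.png

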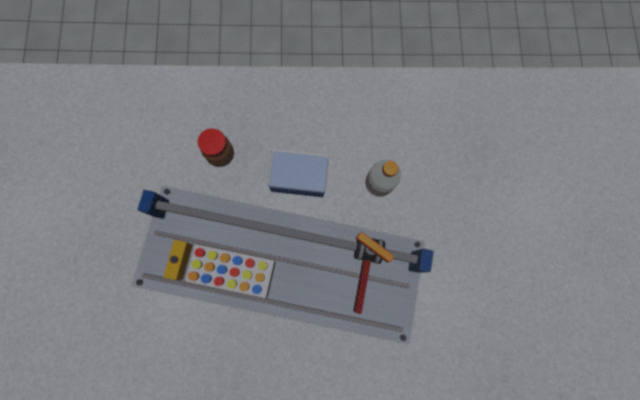

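View pics/scene0.png

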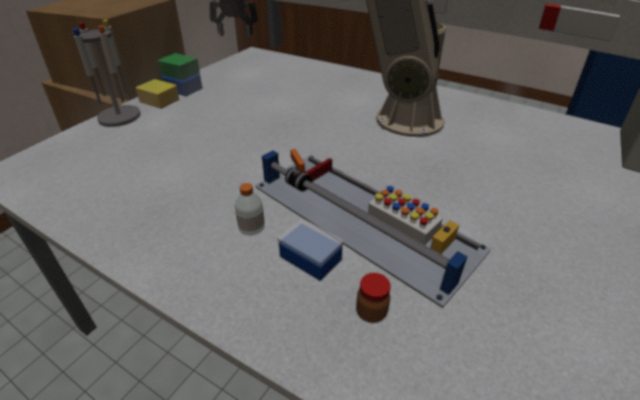

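View pics/wrist0.png

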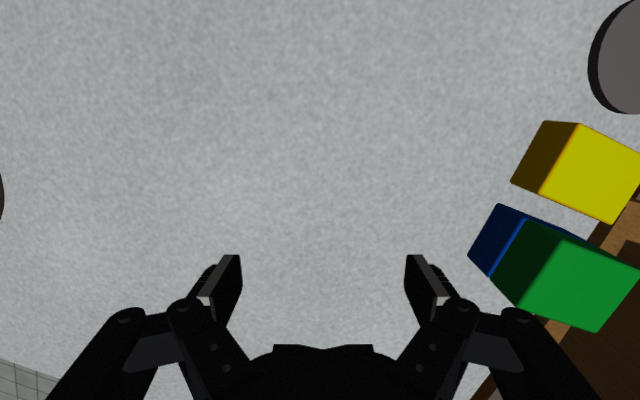

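The top view shows the fixture with its +y end at left (yellow stop at about (177,260)). The rack is at about (230,270), the collar and orange T at (373,248), and the red arm at (362,287). I'll enlarge these.

```bash
python3 - <<'E'
import cv2
i=cv2.imread("pics/top0.png")
cv2.imwrite("pics/t_a.png",cv2.resize(i[215:345,320:450],None,fx=4.6,fy=4.6,interpolation=cv2.INTER_CUBIC))
cv2.imwrite("pics/t_b.png",cv2.resize(i[180:310,130:290],None,fx=4.6,fy=4.6,interpolation=cv2.INTER_CUBIC))
i=cv2.imread("pics/scene0.png")
cv2.imwrite("pics/s_a.png",cv2.resize(i[140:310,250:500],None,fx=3.2,fy=3.2,interpolation=cv2.INTER_CUBIC))
E
```

```text
(no output)
```

View pics/t_a.png

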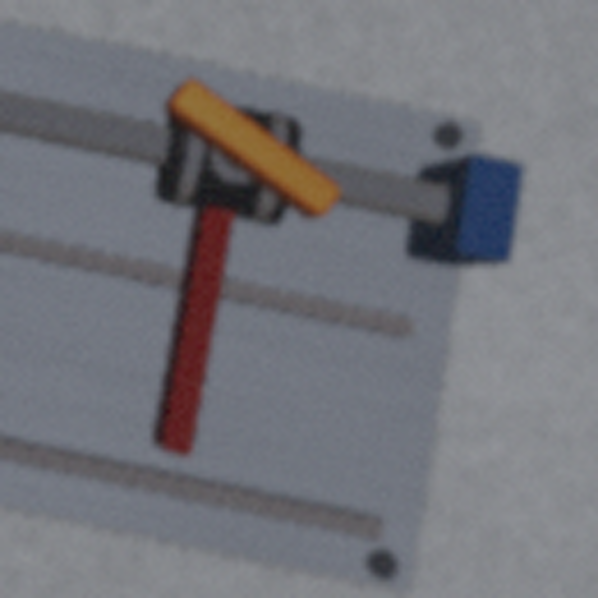

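View pics/t_b.png

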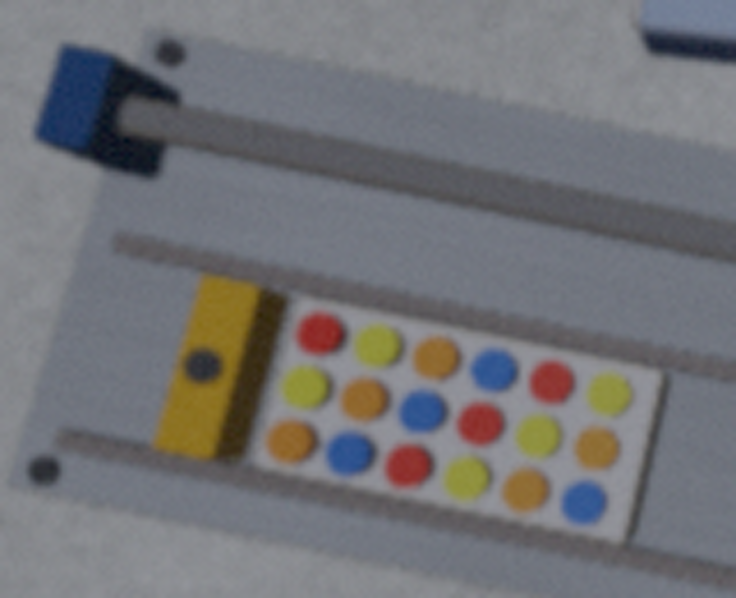

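View pics/s_a.png

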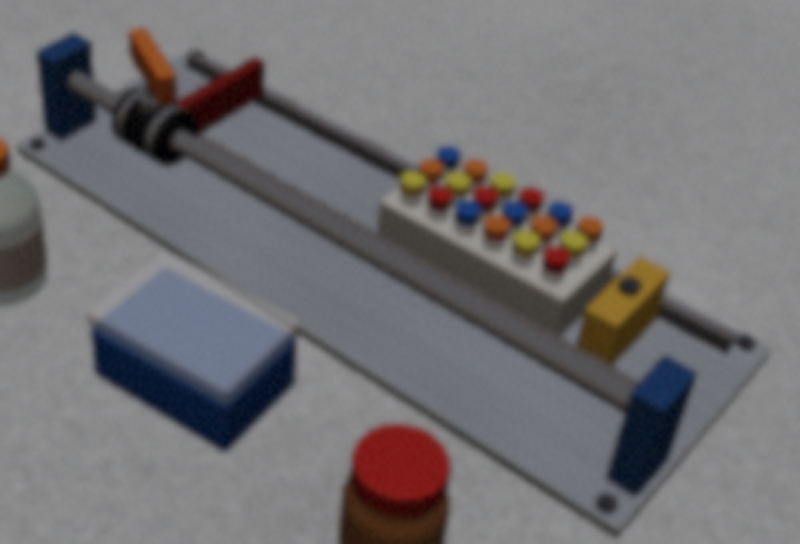

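```bash
cat > h.py <<'E'
import numpy as np,cv2
from workcell import env
from scipy.spatial.transform import Rotation as Ro
def K(m): return np.array([[m['fx'],0,m['cx']],[0,m['fy'],m['cy']],[0,0,1]])
def ray(name,px,st=None):
    m=env.camera_model(name)
    n=cv2.undistortPoints(np.array(px,float).reshape(-1,1,2),K(m),m['distortion']).reshape(-1,2)
    d=np.c_[n,np.ones(len(n))]
    if 'mount' in m:
        q=st['orientation'];R=Ro.from_quat([q[1],q[2],q[3],q[0]]).as_matrix()
        M=m['mount'];A=R@M[:3,:3];c=R@M[:3,3]+st['tcp_pos']
        return c,d@A.T
    return -m['R'].T@m['t'],d@m['R']
def hit(name,px,z,st=None):
    c,d=ray(name,px,st); return c+d*((z-c[2])/d[:,2])[:,None]
def crop(p,o,s): return (np.array(p,float)+.5)/s-.5+np.array(o)
E
python3 - <<'E'
from h import *
np.set_printoptions(precision=4,suppress=True)
a=lambda p,z:hit('top',crop(p,(320,215),4.6),z)[:,:2]
b=lambda p,z:hit('top',crop(p,(130,180),4.6),z)[:,:2]
print('cam',ray('top',[[320,200]])[0])
s=np.r_[a([(448,134),(381,564)],.01),b([(170,52),(43,469)],.01)];print('screws',s, np.linalg.norm(s[0]-s[1]),np.linalg.norm(s[0]-s[2]))
u=(s[2]-s[0]+s[3]-s[1]);u/=np.linalg.norm(u);print('u',u)
yaw=np.arctan2(-u[0],u[1]);print('yaw',yaw); ux=np.array([u[1],-u[0]])
h=a([(193,82),(172,103),(340,190),(318,212)],.126);print('handle',h,h.mean(0))
d=h[2:].mean(0)-h[:2].mean(0);print('len',np.linalg.norm(d),'dir',np.arctan2(d[1],d[0]))
es=b([(262,287),(215,460)],.055);ra=b([(663,372),(627,543),(292,297),(255,465)],.052)
arm=a([(211,210),(165,447),(233,207),(192,452)],.067)
rod=np.r_[a([(400,193)],.06),b([(140,113),(736,240)],.06)]
O=s.mean(0)
for n,P in dict(s=s,h=h,hm=h.mean(0)[None],es=es,ra=ra,arm=arm,rod=rod).items(): print(n,np.c_[(P-O)@ux,(P-O)@u])
hm=h.mean(0)
E
```

```text
cam [0.4938 0.0337 0.7545]
screws [[ 0.555  -0.1894]
 [ 0.378  -0.1492]
 [ 0.6672  0.3099]
 [ 0.4909  0.3502]] 0.1814799438249695 0.5117074131947775
u [0.2199 0.9755]
yaw -0.22171241660040486
handle [[ 0.5657 -0.0612]
 [ 0.5581 -0.0532]
 [ 0.5256 -0.1135]
 [ 0.5178 -0.1051]] [ 0.5418 -0.0833]
len 0.06578328512173462 dir -2.228173900588325
s [[ 0.0907 -0.2561]
 [-0.0907 -0.2558]
 [ 0.0904  0.2556]
 [-0.0904  0.2562]]
h [[ 0.0731 -0.1287]
 [ 0.0638 -0.1225]
 [ 0.0454 -0.1885]
 [ 0.0359 -0.182 ]]
hm [[ 0.0546 -0.1554]]
es [[-0.001   0.1752]
 [-0.0697  0.1745]]
ra [[-0.0012  0.0122]
 [-0.0688  0.0108]
 [-0.0023  0.1635]
 [-0.0687  0.1599]]
arm [[ 0.033  -0.1522]
 [-0.0596 -0.151 ]
 [ 0.036  -0.1606]
 [-0.0593 -0.1616]]
rod [[ 0.0559 -0.2269]
 [ 0.0565  0.2395]
 [ 0.0559 -0.0053]]
```

```bash
cat >> h.py <<'E'
def pose(s):
    q=s['orientation'];return s['tcp_pos'],Ro.from_quat([q[1],q[2],q[3],q[0]]).as_matrix()
def rel(target,s=None):
    s=s or env.get_state();p,R=pose(s);return 1000*R.T@(np.array(target)-p)
E
python3 - <<'E'
from h import *
np.set_printoptions(precision=4,suppress=True)
s=env.get_state();p,R=pose(s);print(R,s['joint_pos'])
zz=np.arctan2(R[1,2],R[0,2]);print('tool z yaw',zz)
for t in(0.913+np.pi/2,0.913-np.pi/2):
    d=(t-zz+np.pi)%(2*np.pi)-np.pi;print('ccw need',d,'spin deg',-np.degrees(d))
print(rel([.5418,-.0833,.23]))
print(hit('top',[[391,168]],.115))
E
python3 -m inch '[[[0,0,0,-8],[0,0,0,-8]]]' 50; python3 -c "
from workcell import env;print(env.get_state()['joint_pos'])"
```

```text
[[-0.937  -0.0003  0.3493]
 [-0.3493  0.0014 -0.937 ]
 [-0.0002 -1.     -0.0014]] [-1.3536  0.3139  0.0452  1.3036  0.      1.4312]
tool z yaw -1.2140077659677682
ccw need -2.5853812144169215 spin deg 148.13143201849695
ccw need 0.5562114391728716 spin deg -31.868567981503052
[-478.5315    1.1309 -307.3222]
[[ 0.6818 -0.12    0.115 ]]
clock: 0.35
tcp_pos: [0.2008, -0.5386, 0.2309]
orientation: [0.174, -0.174, 0.686, -0.685]
wrist_force: [-0.3, 0.1, -0.6]
finger_gap: 0.0593
[-1.35357566e+00  3.13557839e-01  4.56694797e-02  1.30360217e+00
  6.87932017e-06  1.29103488e+00]
```

```bash
python3 - <<'E'
from h import *
np.set_printoptions(precision=4,suppress=True)
s=env.get_state();p,R=pose(s);zz=np.arctan2(R[1,2],R[0,2]);print('spin',-np.degrees(-.658-zz));print(rel([.5418,-.0833,.20],s))
E
```

```text
spin -23.824395824517783
[-516.8233   31.2037 -237.6334]
```

```bash
python3 -m inch '[[[-517,0,-238,-24],[-517,0,-238,-24],[-517,0,-238,-24],[-517,0,-238,-24],[-517,0,-238,-24],[-517,0,-238,-24],[-517,0,-238,-24],[-517,0,-238,-24],[-517,0,-238,-24],[-517,0,-238,-24]]]' 50; python3 -c "
from workcell import env;print(env.get_state()['joint_pos'])"
```

```text
clock: 1.35
tcp_pos: [0.5015, -0.1368, 0.2314]
orientation: [-0.311, 0.311, -0.635, 0.635]
wrist_force: [0.4, -1.2, 0.8]
finger_gap: 0.0499
[-4.20653786e-01  2.05677546e-01 -9.61678830e-02  1.26839681e+00
 -1.68305439e-04  1.80910906e+00]
```

```bash
python3 - <<'E'
from h import *
np.set_printoptions(precision=4,suppress=True)
s=env.get_state();p,R=pose(s);zz=np.arctan2(R[1,2],R[0,2]);print('yaw',zz);print(rel([.5418,-.0833,.20],s))
E
```

```text
yaw -0.6589665558163894
[-66.9416  31.4179  -0.9154]
```

```bash
python3 -m inch '[[[-50,30,0,0],[-50,30,0,0],[-50,30,0,0],[-50,30,0,0]]]'; python3 - <<'E'
from h import *
np.set_printoptions(precision=4,suppress=True)
s=env.get_state();p,R=pose(s);print(p,np.arctan2(R[1,2],R[0,2]),s['joint_pos'],s['wrist_force'],s['ft_torque'])
i=env.read_camera('wrist');cv2.imwrite('pics/w1.png',i)
import pickle;pickle.dump(s,open('s1.pkl','wb'))
E
```

```text
clock: 1.75
tcp_pos: [0.5307, -0.0995, 0.2014]
orientation: [-0.312, 0.312, -0.635, 0.635]
wrist_force: [0.2, 0.3, -0.2]
finger_gap: 0.05
[ 0.5307 -0.0995  0.2014] -0.6570132533708084 [-0.3338  0.2563 -0.1047  1.2102 -0.0006  1.8941] [ 0.204   0.3016 -0.1976] [-0.0207  0.0173  0.026 ]
```

View pics/w1.png

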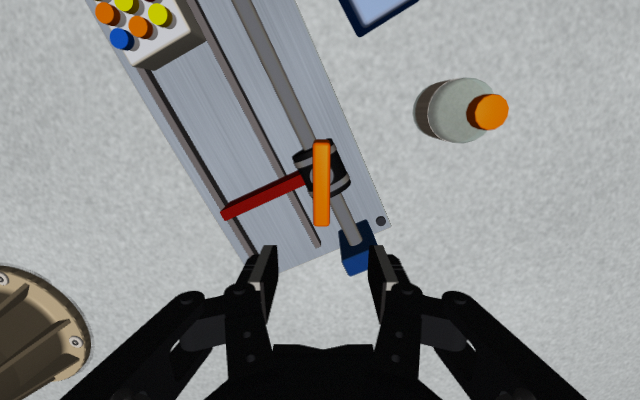

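```bash
python3 - <<'E'
from h import *
i=cv2.imread('pics/w1.png')[125:245,270:390]
cv2.imwrite("pics/w1a.png",cv2.resize(i,None,fx=5,fy=5,interpolation=cv2.INTER_CUBIC))
E
```

```text
(no output)
```

View pics/w1a.png

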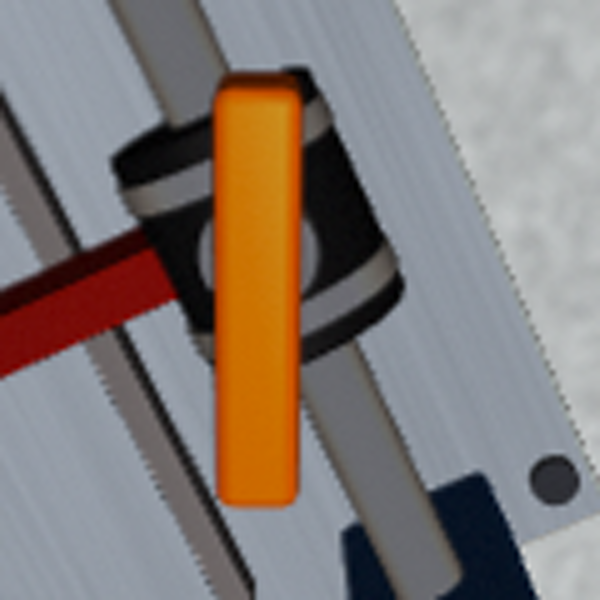

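```bash
python3 - <<'E'
from h import *
import pickle
np.set_printoptions(precision=4,suppress=True)
s=pickle.load(open('s1.pkl','rb'))
P=hit('wrist',crop([(215,86),(301,86),(216,506),(299,506)],(270,125),5),.126,s)
m=P.mean(0);print(P,m,np.linalg.norm(P[0]-P[2]),np.linalg.norm(P[0]-P[1]))
d=P[:2].mean(0)-P[2:].mean(0);print('bar yaw',np.arctan2(d[1],d[0]))
n=env.get_state();print(n['tcp_pos']);print(rel([m[0],m[1],.2],n))
# deck screw
print(hit('wrist',crop([(554,480)],(270,125),5),.01,s))
E
```

```text
[[ 0.5583 -0.0513  0.126 ]
 [ 0.5685 -0.0592  0.126 ]
 [ 0.5159 -0.1051  0.126 ]
 [ 0.5268 -0.1135  0.126 ]] [ 0.5424 -0.0823  0.126 ] 0.06847854544133744 0.012933568428980103
bar yaw 0.9100900600450534
[ 0.5308 -0.1001  0.2018]
[-21.1742   1.837   -1.6753]
[[ 0.5538 -0.1886  0.01  ]]
```

```bash
python3 -m inch '[[[-21,0,-2,0],[-21,40,-2,0],[-21,80,-2,0],[-21,102,-2,0],[-21,102,-2,0],[-21,102,-2,0]]]'; python3 - <<'E'
from h import *
np.set_printoptions(precision=4,suppress=True)
s=env.get_state();p,R=pose(s);print(np.arctan2(R[1,2],R[0,2]),s['wrist_force'],s['ft_torque'],rel([.5424,-.0823,.1],s))
i=env.read_camera('wrist');cv2.imwrite('pics/w2.png',i)
E
```

```text
clock: 2.4
tcp_pos: [0.5424, -0.0825, 0.1004]
orientation: [-0.312, 0.311, -0.634, 0.635]
wrist_force: [0.7, -0.7, 0.8]
finger_gap: 0.0503
-0.6579761593624134 [ 0.7073 -0.672   0.8432] [-0.0173 -0.0501 -0.0684] [-0.1954  0.3842 -0.1211]
```

View pics/w2.png

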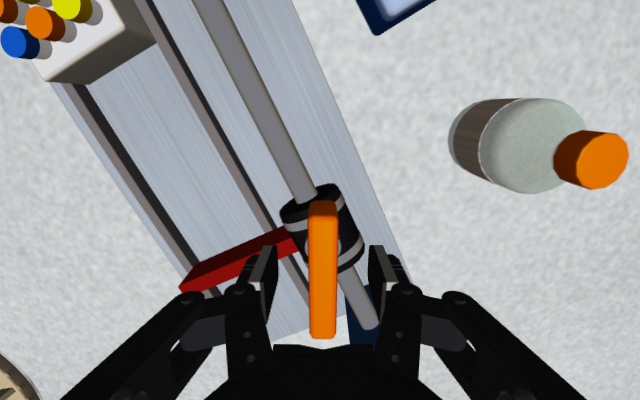

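The bar is centred between the pads, running vertically at u≈322. Next I'll close on it.

```bash
python3 -m inch '[[[0,0,0,0],[0,0,0,0],[0,0,0,0],[0,0,0,0],[0,0,0,0]]]' 5 80; python3 - <<'E'
from h import *
np.set_printoptions(precision=4,suppress=True)
s=env.get_state();p,R=pose(s);print(p,np.arctan2(R[1,2],R[0,2]),s['wrist_force'],s['ft_torque'],s['finger_gap'],s['joint_pos'])
E
```

```text
clock: 2.95
tcp_pos: [0.5429, -0.0814, 0.1009]
orientation: [-0.313, 0.312, -0.634, 0.635]
wrist_force: [-1.8, 0.2, 5.6]
finger_gap: 0.0127
[ 0.5429 -0.0814  0.1009] -0.6555473088593723 [-1.8479  0.19    5.5931] [ 0.0333  0.4405 -0.0414] 0.0127321637125103 [-0.2948  0.3356 -0.2531  0.9799 -0.0003  1.9315]
```

```bash
cat > st.py <<'E'
from h import *
np.set_printoptions(precision=3,suppress=True)
s=env.get_state();p,R=pose(s);print('p',p,'yaw',np.arctan2(R[1,2],R[0,2]),'F',s['wrist_force'],'T',s['ft_torque'],'q6',s['joint_pos'][5])
u=np.array([.2199,.9755]);print('Fu',s['wrist_force'][:2]@u,'along',(p[:2]-np.array([.5429,-.0814]))@u,'across',(p[:2]-np.array([.5429,-.0814]))@[u[1],-u[0]])
E
python3 -m inch '[[[0,0,0,-8],[0,0,0,-16],[0,0,0,-24],[0,0,0,-32],[0,0,0,-40]]]'; python3 st.py;  python3 -m inch '[[[0,0,0,-8],[0,0,0,-16],[0,0,0,-24],[0,0,0,-32],[0,0,0,-40]]]'; python3 st.py
```

```text
clock: 3.45
tcp_pos: [0.5418, -0.081, 0.1009]
orientation: [-0.512, 0.512, -0.488, 0.488]
wrist_force: [-6.5, 0.1, 9.0]
finger_gap: 0.0127
p [ 0.542 -0.081  0.101] yaw 0.048189425790750036 F [-6.505  0.09   8.967] T [-0.015  0.984 -0.102] q6 1.2278185846657617
Fu -1.3422687729271268 along 0.00010998322558666948 across -0.001141786829554504
clock: 3.95
tcp_pos: [0.5408, -0.081, 0.1008]
orientation: [-0.647, 0.648, -0.284, 0.283]
wrist_force: [-8.2, 0.2, 10.3]
finger_gap: 0.0123
p [ 0.541 -0.081  0.101] yaw 0.7462226737571722 F [-8.226  0.212 10.272] T [ 0.189  1.455 -0.172] q6 0.5296304076382718
Fu -1.6020152637763774 along -0.00011162493046162561 across -0.0021002195148754595
```

```bash
python3 -m inch '[[[0,0,0,-8],[0,0,0,-16],[0,0,0,-24],[0,0,0,-32],[0,0,0,-40]]]'; python3 st.py;  python3 -m inch '[[[0,0,0,-8],[0,0,0,-16],[0,0,0,-24],[0,0,0,-32]]]'; python3 st.py; python3 - <<'E'
from h import *
i=env.read_camera('wrist');cv2.imwrite('pics/w3.png',i)
E
```

```text
clock: 4.45
tcp_pos: [0.5405, -0.081, 0.1008]
orientation: [-0.705, 0.706, -0.045, 0.044]
wrist_force: [-9.7, -1.0, 10.5]
finger_gap: 0.0126
p [ 0.541 -0.081  0.101] yaw 1.444325346834765 F [-9.725 -0.954 10.545] T [ 0.175  1.536 -0.136] q6 -0.16851872523915404
Fu -3.068863456399089 along -0.00010711092610441039 across -0.002413882069055037
clock: 4.85
tcp_pos: [0.5408, -0.0811, 0.1008]
orientation: [-0.691, 0.691, 0.151, -0.152]
wrist_force: [-7.0, 0.7, 10.2]
finger_gap: 0.0128
p [ 0.541 -0.081  0.101] yaw 2.0028847177513804 F [-6.994  0.747 10.178] T [ 0.142  1.459 -0.13 ] q6 -0.7270635001678236
Fu -0.8095213654066395 along -0.00014979214268965669 across -0.0020860764964372794
```

View pics/w3.png

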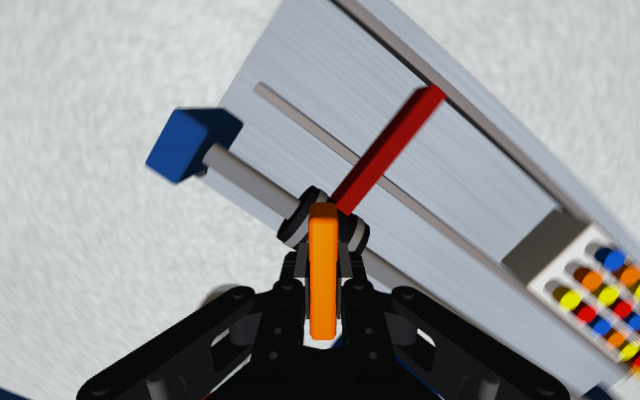

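```bash
python3 - <<'E'
from h import *
p,R=pose(env.get_state());print(R.T@np.array([.2199,.9755,0])*100, R.T@np.array([.9755,-.2199,0]))
E
```

```text
[61.29044476 -0.10684252 79.01286329] [ 0.79012708 -0.00157175 -0.61290537]
```

```bash
python3 -m inch '[[[2,-0.5,5,0],[5,-0.5,8.5,0],[8.4,-0.5,12.5,0],[8.4,-0.5,12.5,0]]]'; python3 st.py
```

```text
clock: 5.3
tcp_pos: [0.5444, -0.0652, 0.1008]
orientation: [0.691, -0.691, -0.15, 0.15]
wrist_force: [-4.4, 1.5, 8.3]
finger_gap: 0.0129
p [ 0.544 -0.065  0.101] yaw 1.9981165018105964 F [-4.353  1.522  8.263] T [0.383 0.965 0.012] q6 -0.6932478259922201
Fu 0.5276957144851387 along 0.01611399060829788 across -0.0020559919196148444
```

```bash
python3 -m inch '[[[8,0,10.3,0],[16,0,20.5,0],[24,0,31,0],[32,0,41,0],[40,0,51.5,0],[48,0,62,0],[56,0,72,0],[64,0,82.5,0],[72,0,93,0],[80,0,103,0]]]'; python3 st.py; python3 - <<'E'
from h import *
i=env.read_camera('top');cv2.imwrite('pics/t3.png',cv2.resize(i[150:350,110:430],None,fx=2.5,fy=2.5,interpolation=cv2.INTER_CUBIC))
E
```

```text
clock: 6.3
tcp_pos: [0.5731, 0.0618, 0.1008]
orientation: [0.691, -0.691, -0.149, 0.151]
wrist_force: [-9.8, 0.4, 12.1]
finger_gap: 0.0127
p [0.573 0.062 0.101] yaw 1.9977848884956 F [-9.755  0.44  12.108] T [ 0.044  1.737 -0.045] q6 -0.45891796049954175
Fu -1.715912996468177 along 0.14631017571079163 across -0.0020621206349324024
```

View pics/t3.png

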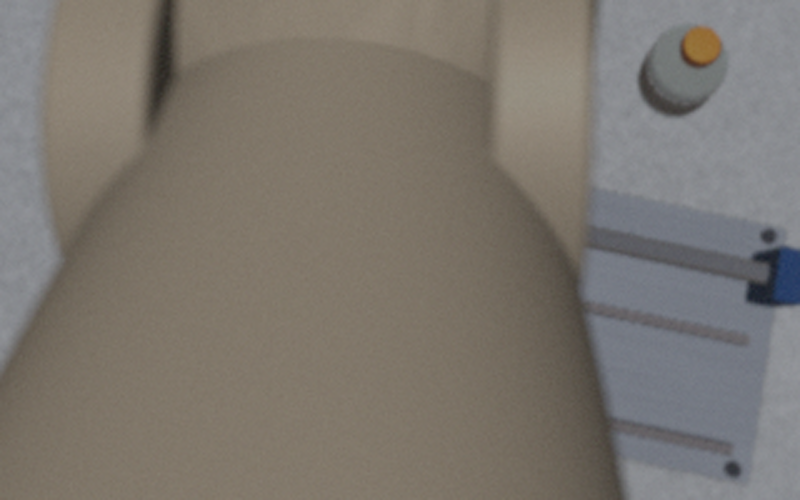

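```bash
python3 -m inch '[[[2,-1,4,0],[5,-1,8.5,0],[8,-1,13,0],[8,-1,13,0]]]'; python3 st.py;python3 -m inch '[[[2,0,2.4,0],[4,0,5,0],[5,0,6.3,0],[5,0,6.3,0]]]'; python3 st.py
```

```text
clock: 6.75
tcp_pos: [0.5764, 0.0765, 0.1009]
orientation: [0.691, -0.691, -0.15, 0.15]
wrist_force: [-4.1, 0.9, 5.5]
finger_gap: 0.0125
p [0.576 0.077 0.101] yaw 1.9979891772574017 F [-4.07   0.907  5.481] T [ 0.216  1.009 -0.035] q6 -0.4334458887767024
Fu -0.009775265010946499 along 0.16143815318072308 across -0.0020841243481622695
clock: 7.15
tcp_pos: [0.5779, 0.0835, 0.1009]
orientation: [-0.691, 0.691, 0.149, -0.15]
wrist_force: [-6.2, -2.4, 5.9]
finger_gap: 0.0126
p [0.578 0.083 0.101] yaw 1.997245643516739 F [-6.224 -2.416  5.896] T [-0.261  1.258 -0.007] q6 -0.42015679870556694
Fu -3.725687211717159 along 0.16853896857575112 across -0.0020781824051781875
```

Contact seems to start, with Fu at −3.7 N. I'll advance in small steps.

```bash
for k in 1; do python3 -m inch '[[[1,0,1.3,0],[2,0,2.5,0],[2,0,2.5,0]]]' >/dev/null; python3 st.py; python3 -m inch '[[[1,0,1.3,0],[1,0,1.3,0]]]' >/dev/null; python3 st.py; python3 -m inch '[[[1,0,1.3,0],[1,0,1.3,0]]]' >/dev/null; python3 st.py; done
```

```text
p [0.579 0.086 0.101] yaw 1.9971127255261822 F [-6.893 -2.114  6.192] T [-0.324  1.287  0.024] q6 -0.41486267612624156
Fu -3.578313642006999 along 0.17156726716821985 across -0.0020802042908589294
p [0.579 0.088 0.101] yaw 1.9969798559604413 F [-7.003 -2.123  5.436] T [-0.373  1.3    0.043] q6 -0.4120732463776639
Fu -3.6106259890427093 along 0.17314887304884086 across -0.002082292158957423
p [0.579 0.088 0.101] yaw 1.9960893838903881 F [-8.195 -6.41   6.969] T [-1.159  1.508  0.031] q6 -0.40937171291744084
Fu -8.05502863399248 along 0.17332949174345166 across -0.002078668590073933
```

```bash
python3 -m inch '[[[0.6,0,0.8,0],[0.6,0,0.8,0]]]' >/dev/null; python3 st.py; python3 -m inch '[[[0.6,0,0.8,0],[0.6,0,0.8,0]]]' >/dev/null; python3 st.py;python3 - <<'E'
from h import *
for n in('scene','wrist'):cv2.imwrite(f'pics/{n}4.png',env.read_camera(n))
i=cv2.imread('pics/scene4.png')
cv2.imwrite("pics/s_4.png",cv2.resize(i[140:310,250:500],None,fx=3.2,fy=3.2,interpolation=cv2.INTER_CUBIC))
E
```

```text
p [0.579 0.088 0.101] yaw 1.9954250785027559 F [-8.163 -9.736  7.014] T [-1.689  1.635  0.032] q6 -0.4077572957371383
Fu -11.292043666970272 along 0.17340908554733078 across -0.0020868839808792297
p [0.579 0.088 0.101] yaw 1.9946474939748824 F [ -9.678 -13.789   7.552] T [-2.211  1.727  0.09 ] q6 -0.40606785095861303
Fu -15.57894677084879 along 0.17343880493458516 across -0.002087909145124009
```

View pics/s_4.png

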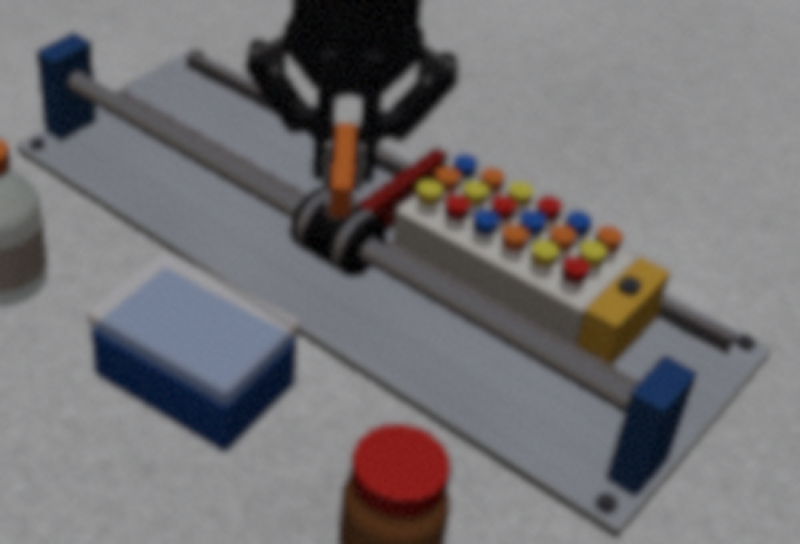

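View pics/wrist4.png

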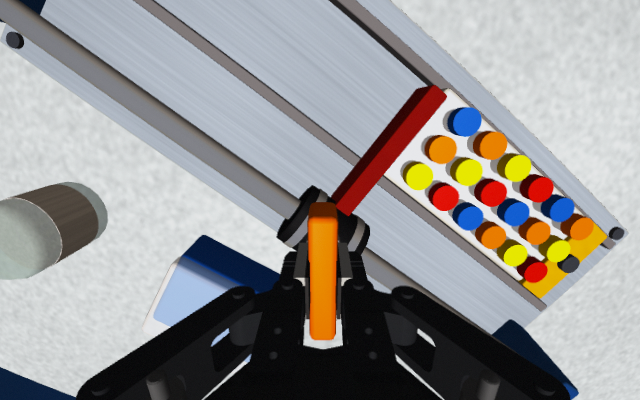

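The rack now touches the yellow block and the arm touches the rack. I'll tighten clockwise while keeping the push on.

```bash
python3 -m inch '[[[0,0,0,8],[0,0,0,16],[0,0,0,24],[0,0,0,32],[0,0,0,40],[0,0,0,48],[0,0,0,56],[0,0,0,64],[0,0,0,72],[0,0,0,80]]]'>/dev/null; python3 st.py;  python3 -m inch '[[[0,0,0,8],[0,0,0,16],[0,0,0,24],[0,0,0,32],[0,0,0,40]]]' 5 110 >/dev/null; python3 st.py
```

```text
p [0.58  0.09  0.101] yaw 0.5941369357706077 F [-7.757 -5.934  5.885] T [-0.899  1.263  0.114] q6 0.9957963475049243
Fu -7.494879129996933 along 0.17556305693813215 across -0.001937857573082416
p [0.581 0.091 0.101] yaw -0.10370581518705876 F [-4.422 -4.809  3.593] T [-0.853  0.748  0.208] q6 1.6938458906041682
Fu -5.663557297342845 along 0.17606727489672044 across -0.0008660394551770548
```

```bash
python3 -m inch '[[[0,0,0,6],[0,0,0,12],[0,0,0,18],[0,0,0,24],[0,0,0,30],[0,0,0,30]]]'>/dev/null; python3 st.py;  python3 -m inch '[[[0,0,0,5],[0,0,0,10],[0,0,0,15],[0,0,0,20],[0,0,0,20]]]' >/dev/null; python3 st.py
```

```text
p [0.582 0.09  0.101] yaw -0.6243837239502329 F [-3.083 -7.027  4.549] T [-1.356  0.588  0.01 ] q6 2.2141911028783787
Fu -7.532537774988027 along 0.17590164398030878 across 1.7712776979671163e-05
p [0.582 0.09  0.101] yaw -0.9733513666284526 F [ 0.334 -7.109 -2.388] T [-1.233  0.023 -0.061] q6 2.5629014527479472
Fu -6.861393097551662 along 0.17564380176014235 across 0.00045532245350331235
```

```bash
python3 - <<'E'
from h import *
cv2.imwrite('pics/w5.png',env.read_camera('wrist'))
E
```

```text
(no output)
```

View pics/w5.png

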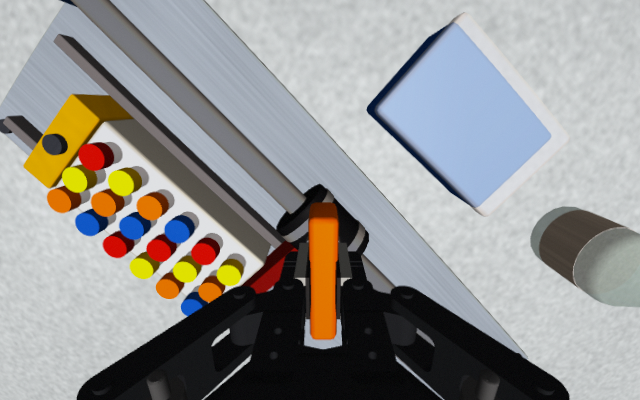

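Tight, 0.3 rad past the original angle, and the bar is still square in the grip. Next is the tug test back along −u.

```bash
python3 - <<'E'
from h import *
p,R=pose(env.get_state());print(R.T@np.array([.2199,.9755,0]))
E
```

```text
[-0.73155201 -0.00285971 -0.68174756]
```

```bash
python3 -m inch '[[[1.5,0,1.4,0],[1.5,0,1.4,0],[1.5,0,1.4,0]]]'>/dev/null; python3 st.py;  python3 -m inch '[[[1.2,0,1.1,0],[1.2,0,1.1,0],[1.2,0,1.1,0]]]'>/dev/null; python3 st.py
```

```text
p [0.582 0.088 0.101] yaw -0.9706706546703151 F [ 0.167 -7.175  3.173] T [-1.382  0.032  0.204] q6 2.5572062747558078
Fu -6.962204006898298 along 0.1740150630341735 across 0.0004415957432300707
p [0.581 0.088 0.101] yaw -0.969808902209693 F [ 4.328 -3.316  1.763] T [-0.74  -0.728  0.137] q6 2.554560382180964
Fu -2.2830372040410363 along 0.17365751952070976 across 0.00039413544698845004
```

```bash
python3 -m inch '[[[1.2,0,1.1,0],[1.2,0,1.1,0],[1.2,0,1.1,0]]]'>/dev/null; python3 st.py;  python3 -m inch '[[[1.2,0,1.1,0],[1.2,0,1.1,0],[1.2,0,1.1,0]]]'>/dev/null; python3 st.py
```

```text
p [0.581 0.088 0.101] yaw -0.9687393237765188 F [ 5.403  2.045 -0.019] T [ 0.238 -1.056  0.163] q6 2.551818113848682
Fu 3.1830982986826246 along 0.1735091354586786 across 0.00042437754120935173
p [0.581 0.088 0.101] yaw -0.9676483897477394 F [ 6.404  6.539 -0.871] T [ 1.012 -1.244  0.14 ] q6 2.5491331076477266
Fu 7.786501276013642 along 0.17339383524226765 across 0.00047107034653474933
```

```bash
python3 -m inch '[[[0.9,0,0.8,0],[0.9,0,0.8,0],[0.9,0,0.8,0]]]'>/dev/null; python3 st.py; python3 -m inch '[[[0.2,0,0.2,0],[0.2,0,0.2,0],[0.2,0,0.2,0]]]'>/dev/null; python3 st.py; python3 - <<'E'
from h import *
cv2.imwrite('pics/w6.png',env.read_camera('wrist'))
a=cv2.imread('pics/w5.png')[180:320,180:320];b=cv2.imread('pics/w6.png')[180:320,180:320]
cv2.imwrite('pics/w56.png',cv2.resize(np.hstack([a,b]),None,fx=2.8,fy=2.8,interpolation=cv2.INTER_CUBIC))
E
```

```text
p [0.581 0.088 0.101] yaw -0.9667507429467818 F [ 8.995  9.365 -0.683] T [ 1.652 -1.439  0.125] q6 2.5471124369822946
Fu 11.113537222816987 along 0.17334274014923232 across 0.0004714570253547823
p [0.581 0.088 0.101] yaw -0.9665167527822824 F [ 8.87  11.309 -1.565] T [ 1.782 -1.43   0.087] q6 2.546679488067872
Fu 12.982718977781941 along 0.17332828521019922 across 0.0004564741637883771
```

View pics/w56.png

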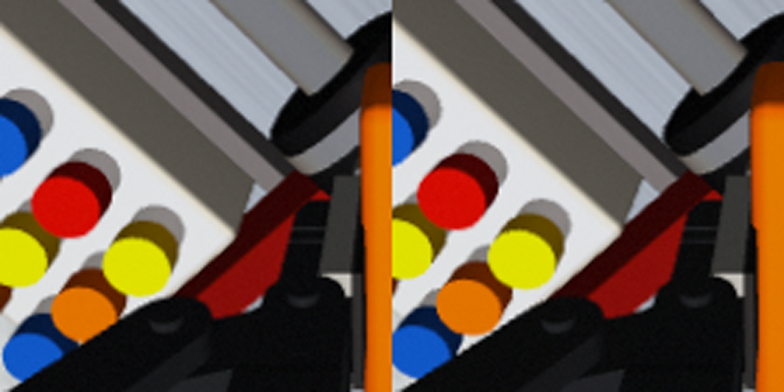

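```bash
python3 -m inch '[[[-2.2,0,-2,0],[-2.2,0,-2,0],[-2.2,0,-2,0]]]'>/dev/null; python3 st.py; python3 -m inch '[[[0,0,0,0],[0,0,0,0],[0,0,0,0],[0,0,0,0]]]' 45; python3 -m inch '[[[0,-30,0,0],[0,-60,0,0],[0,-100,0,0],[0,-100,0,0],[0,-100,0,0]]]'; python3 st.py;python3 - <<'E'
from h import *
import pickle
pickle.dump(env.get_state(),open('s7.pkl','wb'))
cv2.imwrite('pics/w7.png',env.read_camera('wrist'))
E
```

```text
p [0.581 0.088 0.101] yaw -0.9682222838777971 F [5.545 2.085 0.37 ] T [ 0.133 -1.051  0.231] q6 2.5513851148710467
Fu 3.252800107975793 along 0.1734943478150159 across 0.00044782289309730494
clock: 13.55
tcp_pos: [0.579, 0.0866, 0.1005]
orientation: [0.209, -0.21, 0.676, -0.675]
wrist_force: [-0.1, -0.0, 0.5]
finger_gap: 0.0451
clock: 14.05
tcp_pos: [0.5802, 0.0865, 0.2019]
orientation: [-0.21, 0.208, -0.675, 0.676]
wrist_force: [-0.3, -0.2, -0.1]
finger_gap: 0.0452
p [0.58  0.086 0.202] yaw -0.9697682113094214 F [-0.303 -0.211 -0.097] T [0.027 0.066 0.039] q6 2.551689821979625
Fu -0.2726308666241999 along 0.17196839341300882 across -0.0005171018033703623
```

View pics/w7.png

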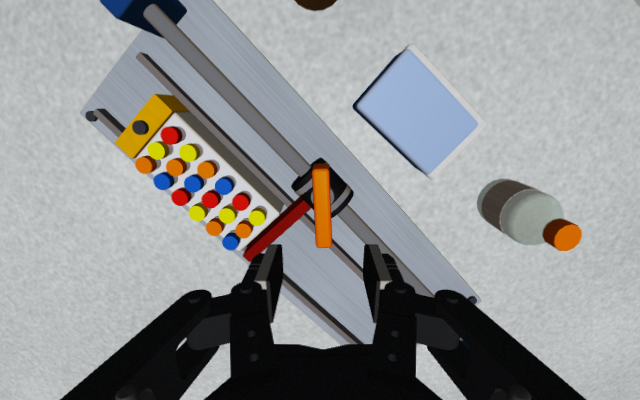

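```bash
python3 - <<'E'
from h import *
i=cv2.imread('pics/w7.png')
cv2.imwrite('pics/w7a.png',cv2.resize(i[150:280,210:350],None,fx=4.5,fy=4.5,interpolation=cv2.INTER_CUBIC))
cv2.imwrite('pics/w7b.png',cv2.resize(i[80:190,100:220],None,fx=4.5,fy=4.5,interpolation=cv2.INTER_CUBIC))
E
```

```text
(no output)
```

View pics/w7a.png

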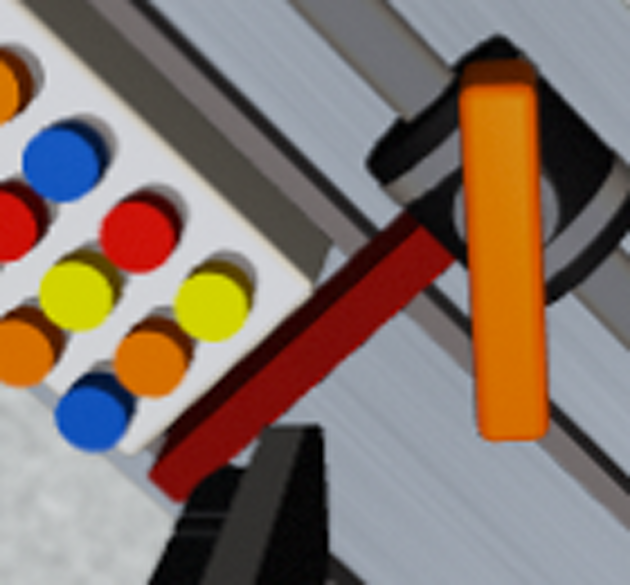

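View pics/w7b.png

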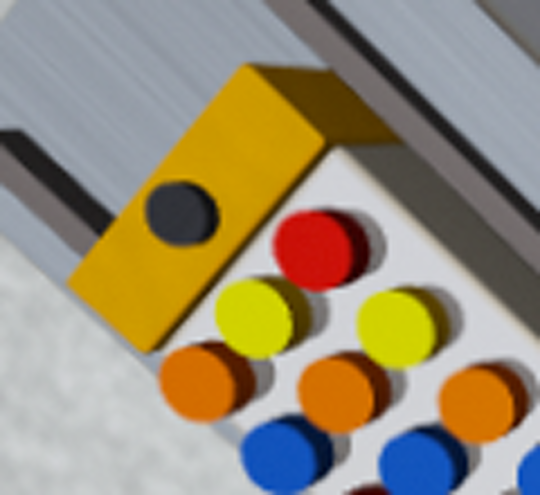

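```bash
python3 - <<'E'
from h import *
import pickle
np.set_printoptions(precision=4,suppress=True)
s=pickle.load(open('s7.pkl','rb'))
w=lambda p,z:hit('wrist',crop(p,(210,150),4.5),z,s)[:,:2]
v=lambda p,z:hit('wrist',crop(p,(100,80),4.5),z,s)[:,:2]
P=w([(461,86),(535,84),(480,438),(548,440)],.126)
O=np.array([.5228,.0804]);u=np.array([.2199,.9755]);x=np.array([.9755,-.2199])
f=lambda P:np.c_[(P-O)@x,(P-O)@u]
print('handle',f(P).mean(0),'before',f(np.array([[.5424,-.0823]])))
print('rack near edge',f(w([(313,284),(132,454)],.052)))
print('arm back top edge',f(w([(452,262),(184,500)],.067)))
print('arm face top edge',f(w([(430,238),(168,482)],.067)))
print('stop face top',f(v([(325,138),(150,350)],.055)))
print('rack far edge',f(v([(335,150)],.052)))
d=P[:2].mean(0)-P[2:].mean(0);print('bar yaw',np.arctan2(d[1],d[0]), 'tool bar', -0.97+np.pi/2)
print(rel([.42,-.30,.25]))
E
```

```text
handle [0.055  0.0194] before [[ 0.0549 -0.1544]]
rack near edge [[-0.0001  0.0291]
 [-0.0671  0.0283]]
arm back top edge [[ 0.0327  0.0137]
 [-0.0581  0.0137]]
arm face top edge [[ 0.033   0.0212]
 [-0.0573  0.0197]]
stop face top [[ 0.      0.1767]
 [-0.067   0.1761]]
rack far edge [[-0.0015  0.1746]]
bar yaw 0.6420819688653262 tool bar 0.6007963267948966
[349.957  -49.4573 228.6014]
```

```bash
python3 - <<'E'
from h import *
O=np.array([.5228,.0804]);u=np.array([.2199,.9755]);x=np.array([.9755,-.2199])
t=O-.035*x+.0255*u;print(t,rel([*t,.19]))
E
```

```text
[0.49426495 0.11297175] [ 55.15509274  10.52758397 -69.98621439]
```

```bash
python3 -m inch '[[[55,10,-70,-133],[55,10,-70,-133],[55,10,-70,-133],[55,10,-70,-133],[55,10,-70,-133],[55,10,-70,-133],[55,10,-70,-133],[55,10,-70,-133],[55,10,-70,-133],[55,10,-70,-133]]]' >/dev/null;  python3 - <<'E'
from h import *
s=env.get_state();p,R=pose(s);print(p,np.arctan2(R[1,2],R[0,2]),rel([.4943,.1130,.19],s),np.degrees(1.349-np.arctan2(R[1,2],R[0,2])))
E
```

```text
[0.49333285 0.11298222 0.18886748] 0.5364724010181953 [ 0.47720577 -1.13600122  0.83670885] 46.55440215955566
```

```bash
python3 -m inch '[[[0,-1,0,-46.5],[0,-1,0,-46.5],[0,-1,0,-46.5],[0,-1,0,-46.5],[0,-1,0,-46.5],[0,-1,0,-46.5],[0,-1,0,-46.5],[0,-1,0,-46.5]]]' >/dev/null;  python3 - <<'E'
from h import *
import pickle
s=env.get_state();p,R=pose(s);print(p,np.arctan2(R[1,2],R[0,2]))
i=env.read_camera('wrist');cv2.imwrite('pics/w8.png',i);pickle.dump(s,open('s8.pkl','wb'))
E
```

```text
[0.49381426 0.11301388 0.19058588] 1.340239317064372
```

View pics/w8.png

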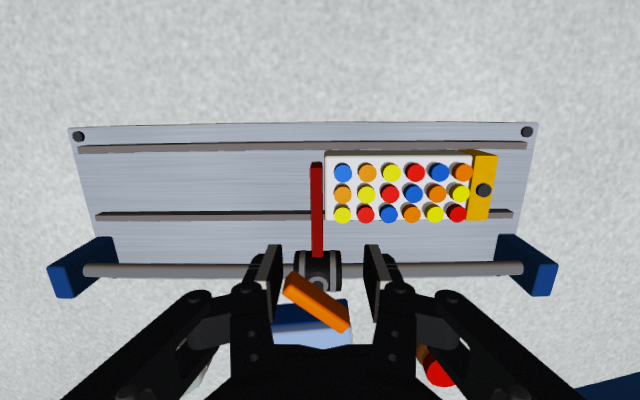

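```bash
python3 - <<'E'
from h import *
i=cv2.imread('pics/w8.png')
cv2.imwrite('pics/w8a.png',cv2.resize(i[140:240,290:380],None,fx=6,fy=6,interpolation=cv2.INTER_CUBIC))
cv2.imwrite('pics/w8b.png',cv2.resize(i[140:240,430:520],None,fx=6,fy=6,interpolation=cv2.INTER_CUBIC))
E
```

```text
(no output)
```

View pics/w8a.png

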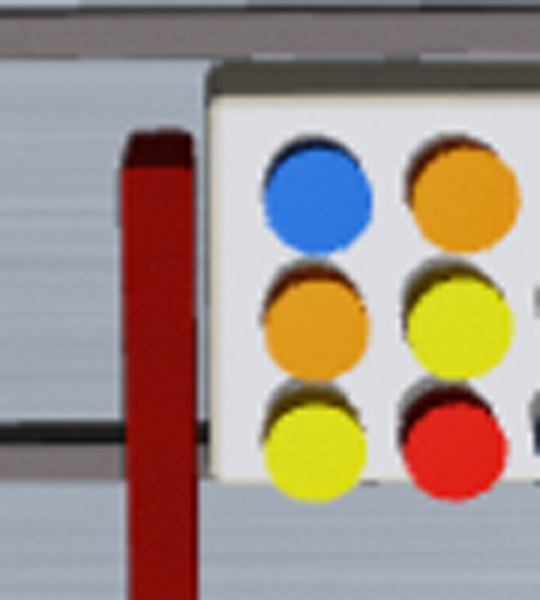

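View pics/w8b.png

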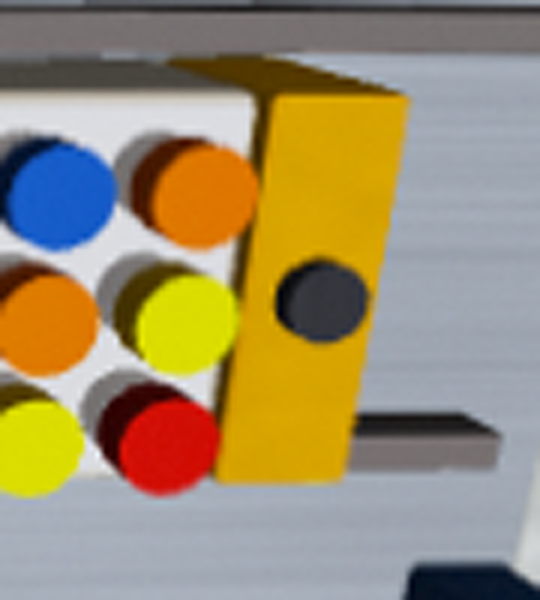

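```bash
python3 - <<'E'
from h import *
import pickle
np.set_printoptions(precision=4,suppress=True)
s=pickle.load(open('s8.pkl','rb'))
w=lambda p,z:hit('wrist',crop(p,(290,140),6),z,s)[:,:2]
v=lambda p,z:hit('wrist',crop(p,(430,140),6),z,s)[:,:2]
O=np.array([.5228,.0804]);u=np.array([.2199,.9755]);x=np.array([.9755,-.2199])
f=lambda P:np.c_[(P-O)@x,(P-O)@u]
print('arm +y edge',f(w([(194,170),(195,400),(197,590)],.067)))
print('arm -y edge',f(w([(122,170),(126,400),(130,590)],.067)))
print('rack near',f(w([(208,100),(208,300),(208,480)],.052)))
print('rack far',f(v([(256,97),(238,270)],.052)))
print('stop',f(v([(272,97),(247,270),(219,480)],.055)))
print('stop back',f(v([(409,99),(347,480)],.055)))
h=hit('wrist',[[78,136],[527,132]],.01,s)[:,:2];print('screws',f(h),h)
E
```

```text
arm +y edge [[-0.0611  0.0246]
 [-0.0227  0.0244]
 [ 0.0116  0.0244]]
arm -y edge [[-0.0612  0.0133]
 [-0.0228  0.013 ]
 [ 0.0115  0.0129]]
rack near [[-0.0696  0.027 ]
 [-0.0355  0.0267]
 [-0.0025  0.0264]]
rack far [[-0.0693  0.1746]
 [-0.0396  0.1759]]
stop [[-0.0698  0.1757]
 [-0.0404  0.1758]
 [-0.0021  0.1767]]
stop back [[-0.0695  0.1991]
 [-0.0018  0.2   ]]
screws [[-0.0909 -0.2562]
 [-0.0895  0.2569]] [[ 0.3778 -0.1496]
 [ 0.492   0.3507]]
```

The close view shows about 1–2 mm of play left between the arm (face at y≈0.0247) and the stop (0.1759, minus 150 mm). That is within the limit but not clearly, and there is plenty of time, so I'll regrip, loosen, push and tighten again.

```bash
python3 - <<'E'
from h import *
O=np.array([.5228,.0804]);u=np.array([.2199,.9755]);x=np.array([.9755,-.2199])
t=O+.055*x+.0194*u;print(t,rel([*t,.20]))
s=env.get_state();p,R=pose(s);print(np.degrees(np.arctan2(R[1,2],R[0,2])+.929))
E
```

```text
[0.58071856 0.0872302 ] [90.27625581 -9.29993406 -5.31360899]
130.03030594870125
```

```bash
python3 -m inch '[[[90,-9,-5,130],[90,-9,-5,130],[90,-9,-5,130],[90,-9,-5,130],[90,-9,-5,130],[90,-9,-5,130],[90,-9,-5,130],[90,-9,-5,130],[90,-9,-5,130],[90,-9,-5,130]]]' >/dev/null;  python3 - <<'E'
from h import *
s=env.get_state();p,R=pose(s);print(p,rel([.5807,.0872,.20],s),np.degrees(.929+np.arctan2(R[1,2],R[0,2])))
E
```

```text
[0.58093029 0.08779752 0.2002957 ] [ 0.62723106  0.29591407 -0.12854092] 43.7510200641096
```

```bash
python3 -m inch '[[[0,0,0,44],[0,0,0,44],[0,0,0,44],[0,0,0,44],[0,0,0,44],[0,0,0,44],[0,0,0,44]]]' >/dev/null;  python3 - <<'E'
from h import *
import pickle
s=env.get_state();p,R=pose(s);print(p,rel([.5807,.0872,.20],s),np.degrees(.929+np.arctan2(R[1,2],R[0,2])),s['joint_pos'])
i=env.read_camera('wrist');cv2.imwrite('pics/w9.png',i);pickle.dump(s,open('s9.pkl','wb'))
cv2.imwrite('pics/w9a.png',cv2.resize(i[150:260,270:380],None,fx=5,fy=5,interpolation=cv2.INTER_CUBIC))
E
```

```text
[0.58102319 0.08775606 0.20047369] [0.59285337 0.47390708 0.2489528 ] 0.29908377748861514 [ 1.33862980e-02  3.47995561e-01  1.95964875e-02  1.24289402e+00
 -9.76597460e-05  2.50796260e+00]
```

View pics/w9a.png

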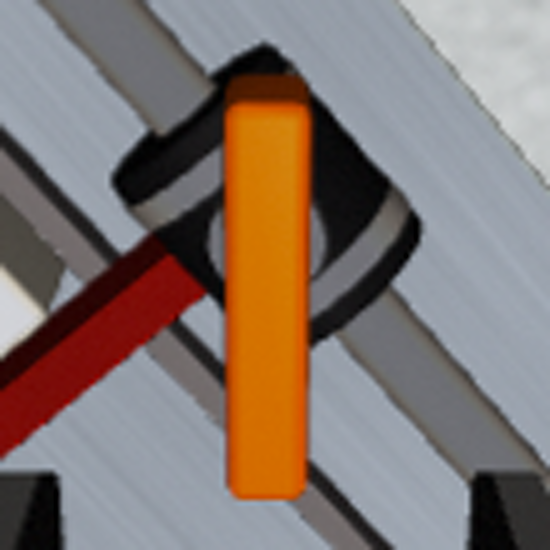

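```bash
python3 - <<'E'
from h import *
import pickle
np.set_printoptions(precision=4,suppress=True)
s=pickle.load(open('s9.pkl','rb'))
P=hit('wrist',crop([(224,101),(310,102),(228,499),(307,499)],(270,150),5),.126,s)[:,:2]
m=P.mean(0);d=P[:2].mean(0)-P[2:].mean(0);print(m,np.arctan2(d[1],d[0]),np.linalg.norm(d))
p,R=pose(s);print('bar relative', rel([*m,.1],s), np.arctan2(R[1,2],R[0,2])+np.pi/2)
u=np.array([.2199,.9755]);print((m-[.5424,-.0823])@u)
E
```

```text
[0.5808 0.0872] 0.6477079502891198 0.06843252100213022
bar relative [  0.4197 100.4738   0.3258] 0.6470163234513749
0.1738309260696957
```

```bash
python3 -m inch '[[[0.4,35,0.3,0],[0.4,75,0.3,0],[0.4,100,0.3,0],[0.4,100,0.3,0],[0.4,100,0.3,0],[0.4,100,0.3,0]]]' >/dev/null; python3 st.py; python3 -m inch '[[[0,0,0,0],[0,0,0,0],[0,0,0,0],[0,0,0,0],[0,0,0,0]]]' 5 90; python3 st.py
```

```text
p [0.582 0.087 0.103] yaw -0.9253575368506481 F [-0.436  0.454  0.455] T [-0.02   0.025 -0.035] q6 2.508775353912981
Fu 0.3474457542201548 along 0.17329789380978544 across 0.0014532028559869625
clock: 18.8
tcp_pos: [0.5816, 0.0879, 0.1025]
orientation: [0.225, -0.223, 0.671, -0.671]
wrist_force: [-2.3, 1.8, 5.7]
finger_gap: 0.0125
p [0.582 0.088 0.103] yaw -0.9253609449716658 F [-2.333  1.83   5.727] T [0.362 0.358 0.081] q6 2.5092152386018416
Fu 1.2723884986388438 along 0.1736581775939514 across 0.0005301206008240245
```

```bash
python3 -m inch '[[[0,0,0,-8],[0,0,0,-16],[0,0,0,-24],[0,0,0,-32],[0,0,0,-40],[0,0,0,-48],[0,0,0,-56],[0,0,0,-64],[0,0,0,-72],[0,0,0,-80]]]' >/dev/null; python3 st.py; python3 -m inch '[[[0,0,0,-8],[0,0,0,-16],[0,0,0,-24],[0,0,0,-32],[0,0,0,-40],[0,0,0,-48],[0,0,0,-56],[0,0,0,-64],[0,0,0,-72],[0,0,0,-72]]]' >/dev/null; python3 st.py
```

```text
p [0.579 0.088 0.102] yaw 0.47629599125970506 F [-9.013  0.87  10.225] T [ 0.27   1.536 -0.075] q6 1.1075432187932537
Fu -1.133164824099826 along 0.17301657201250983 across -0.0018164002037753188
p [0.579 0.088 0.102] yaw 1.7305573454827445 F [-8.651 -0.027 10.616] T [0.128 1.81  0.093] q6 -0.14672133961920145
Fu -1.9287102218655743 along 0.1727440468862382 across -0.0023615912722556795
```

```bash
python3 -m inch '[[[-1.1,-1,1.5,0],[-0.7,-1,2.4,0],[-0.7,-1,2.4,0]]]' >/dev/null; python3 st.py; python3 -m inch '[[[0.4,0,0.9,0],[0.4,0,0.9,0]]]' >/dev/null; python3 st.py; python3 -m inch '[[[0.4,0,0.9,0],[0.4,0,0.9,0]]]' >/dev/null; python3 st.py
```

```text
p [0.579 0.089 0.102] yaw 1.726341455557697 F [-5.66  -4.951  5.394] T [-0.752  1.078  0.077] q6 -0.1395913867104645
Fu -6.074017144558801 along 0.17363638711610846 across -0.002395628641374409
p [0.579 0.089 0.102] yaw 1.7256513169263745 F [-6.414 -7.216  6.283] T [-1.252  1.307  0.078] q6 -0.13794928435488532
Fu -8.449656736486778 along 0.17370086169001575 across -0.0024125257749930545
p [0.579 0.089 0.102] yaw 1.7249778107306326 F [-7.852 -9.88   7.078] T [-1.734  1.445  0.062] q6 -0.13632664303186806
Fu -11.364579061681315 along 0.1737534161885107 across -0.002444682357504599
```

```bash
python3 -m inch '[[[0.5,0,1.2,0],[0.5,0,1.2,0]]]' >/dev/null; python3 st.py; python3 -m inch '[[[0,0,0,8],[0,0,0,16],[0,0,0,24],[0,0,0,32],[0,0,0,40],[0,0,0,48],[0,0,0,56],[0,0,0,64],[0,0,0,72],[0,0,0,80]]]' 5 110 >/dev/null; python3 st.py; python3 -m inch '[[[0,0,0,8],[0,0,0,16],[0,0,0,24],[0,0,0,32],[0,0,0,40]]]' >/dev/null; python3 st.py
```

```text
p [0.579 0.089 0.102] yaw 1.7241387775523735 F [ -8.801 -15.038   7.099] T [-2.482  1.596 -0.008] q6 -0.1341364088285429
Fu -16.6050304882034 along 0.173876610302852 across -0.0024171190212505453
p [0.58  0.091 0.102] yaw 0.32346788199887877 F [-3.66  -7.729  4.107] T [-1.244  0.887  0.117] q6 1.2676261326421165
Fu -8.344823441899013 along 0.17595399437737727 across -0.0016281258026494619
p [0.581 0.091 0.102] yaw -0.37451370562498537 F [-1.351 -8.646  2.358] T [-1.372  0.329  0.279] q6 1.9655930381029774
Fu -8.73156148335391 along 0.1761692854715034 across -0.00043811994300881757
```

```bash
python3 -m inch '[[[0,0,0,7],[0,0,0,14],[0,0,0,21],[0,0,0,28],[0,0,0,35],[0,0,0,40],[0,0,0,40]]]' >/dev/null; python3 st.py; python3 -m inch '[[[0,0,0,5],[0,0,0,10],[0,0,0,10]]]' >/dev/null; python3 st.py;python3 - <<'E'
from h import *
i=env.read_camera('wrist');cv2.imwrite('pics/w10.png',i)
p,R=pose(env.get_state());print(R.T@np.array([.2199,.9755,0]))
E
```

```text
p [0.582 0.09  0.102] yaw -1.0699621464920215 F [  0.25  -10.887   1.061] T [-1.924  0.018 -0.076] q6 2.6603013240193705
Fu -10.564935702580563 along 0.1754794056880918 across 0.0006327834675518978
p [0.582 0.09  0.103] yaw -1.2443779218742 F [  0.096 -11.293   1.698] T [-1.884 -0.022 -0.015] q6 2.8345878103841455
Fu -10.995105682319178 along 0.17540777167705981 across 0.0008294210244470732
[-0.52211694 -0.0051374  -0.85283279]
```

View pics/w10.png

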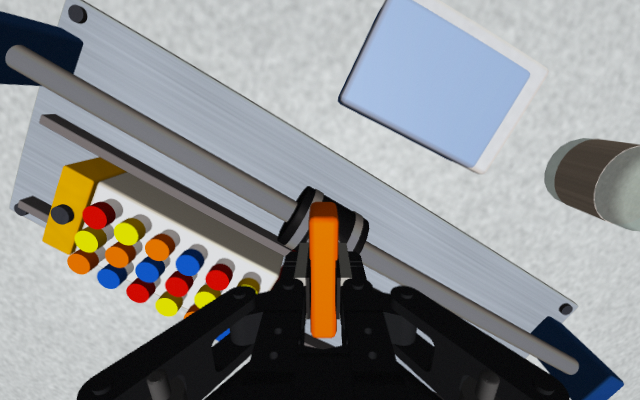

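```bash
python3 -m inch '[[[0.6,0,1,0],[1.3,0,2.1,0],[1.3,0,2.1,0]]]' >/dev/null; python3 st.py; python3 -m inch '[[[0.6,0,1,0],[0.6,0,1,0],[0.6,0,1,0]]]' >/dev/null; python3 st.py;  python3 -m inch '[[[1.1,0,1.9,0],[1.1,0,1.9,0],[1.1,0,1.9,0]]]' >/dev/null; python3 st.py
```

```text
p [0.582 0.089 0.103] yaw -1.2411295130586453 F [ 4.612 -4.222  0.406] T [-0.781 -0.759 -0.123] q6 2.828846978933014
Fu -3.1043193055431804 along 0.17534521527347208 across 0.0008302829556057142
p [0.582 0.089 0.103] yaw -1.2401428151629792 F [ 5.229 -0.966 -1.075] T [-0.244 -0.876 -0.125] q6 2.8269990056158107
Fu 0.20767550515972766 along 0.1753003422158781 across 0.0008311907471738045
p [0.582 0.089 0.103] yaw -1.2386686829448648 F [ 6.332  5.14  -1.969] T [ 0.938 -1.113 -0.072] q6 2.823382637224048
Fu 6.406692243438406 along 0.1751904009875569 across 0.0008231330044683877
```

```bash
python3 -m inch '[[[0.5,0,0.8,0],[0.5,0,0.8,0],[0.5,0,0.8,0]]]' >/dev/null; python3 st.py; python3 -m inch '[[[-1,0,-1.8,0],[-1,0,-1.8,0],[-1,0,-1.8,0]]]' >/dev/null; python3 st.py;  python3 -m inch '[[[0,0,0,0],[0,0,0,0],[0,0,0,0],[0,0,0,0]]]' 45; python3 -m inch '[[[0,-30,0,0],[0,-60,0,0],[0,-90,0,0],[0,-90,0,0]]]'; python3 - <<'E'
from h import *
O=np.array([.5228,.0804]);u=np.array([.2199,.9755]);x=np.array([.9755,-.2199])
t=O-.035*x+.0265*u;print(t,rel([*t,.19]))
s=env.get_state();p,R=pose(s);print(np.degrees(np.arctan2(R[1,2],R[0,2])-1.349))
E
```

```text
p [0.582 0.089 0.103] yaw -1.2378967697197674 F [ 7.08   8.385 -2.393] T [ 1.493 -1.295 -0.093] q6 2.8218080148948426
Fu 9.736635605032864 along 0.17516841708053316 across 0.000836494851531755
p [0.582 0.089 0.103] yaw -1.239097073936053 F [ 5.84   2.233 -0.869] T [ 0.251 -1.062 -0.062] q6 2.8251135978834365
Fu 3.4627113197390975 along 0.17525485725100232 across 0.0008151972064578683
clock: 26.15
tcp_pos: [0.5793, 0.0883, 0.1017]
orientation: [0.116, -0.117, 0.698, -0.697]
wrist_force: [0.1, -0.4, -0.1]
finger_gap: 0.0449
clock: 26.55
tcp_pos: [0.5821, 0.0882, 0.1965]
orientation: [-0.119, 0.114, -0.697, 0.698]
wrist_force: [0.2, -0.4, 1.3]
finger_gap: 0.0452
[0.49448485 0.11394725] [ 74.59263211   5.87169696 -52.82809258]
-148.35133562814403
```

Clamp holds a 9.7 N tug. I'll look straight down on the seam again.

```bash
python3 -m inch '[[[74,6,-53,-148],[74,6,-53,-148],[74,6,-53,-148],[74,6,-53,-148],[74,6,-53,-148],[74,6,-53,-148],[74,6,-53,-148],[74,6,-53,-148],[74,6,-53,-148],[74,6,-53,-148]]]' >/dev/null;  python3 - <<'E'
from h import *
s=env.get_state();p,R=pose(s);print(rel([.4945,.1139,.19],s),np.degrees(-1.349+np.arctan2(R[1,2],R[0,2])))
E
```

```text
[ 0.96209309 -5.03581731  2.41153561] -62.05447499661071
```

```bash
python3 -m inch '[[[1,0,2,-62],[1,0,2,-62],[1,0,2,-62],[1,0,2,-62],[1,0,2,-62],[1,0,2,-62],[1,0,2,-62],[1,0,2,-62],[1,0,2,-62],[1,0,2,-62]]]' ;  python3 - <<'E'
from h import *
import pickle
s=env.get_state();p,R=pose(s);print(p,np.arctan2(R[1,2],R[0,2]))
i=env.read_camera('wrist');cv2.imwrite('pics/w11.png',i);pickle.dump(s,open('s11.pkl','wb'))
cv2.imwrite('pics/w11a.png',cv2.resize(i[140:240,290:380],None,fx=6,fy=6,interpolation=cv2.INTER_CUBIC))
cv2.imwrite('pics/w11b.png',cv2.resize(i[140:240,430:520],None,fx=6,fy=6,interpolation=cv2.INTER_CUBIC))
E
```

```text
clock: 28.55
tcp_pos: [0.4943, 0.1137, 0.1853]
orientation: [-0.702, 0.703, -0.081, 0.081]
wrist_force: [0.2, 0.2, 0.0]
finger_gap: 0.0449
[0.49432937 0.11374468 0.18529118] 1.3408561724987693
```

View pics/w11a.png

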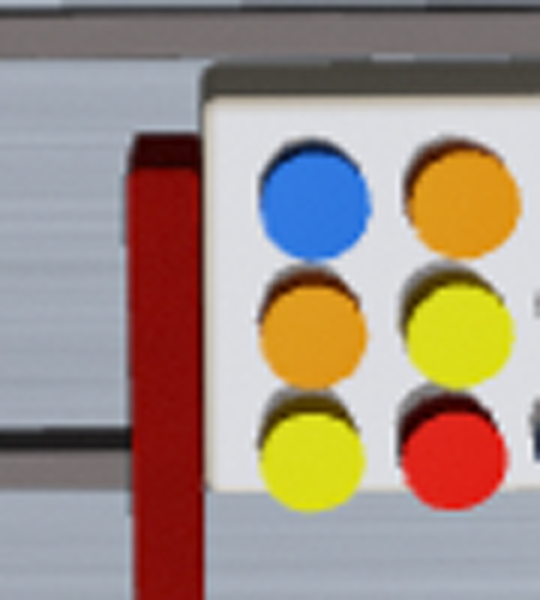

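View pics/w11b.png

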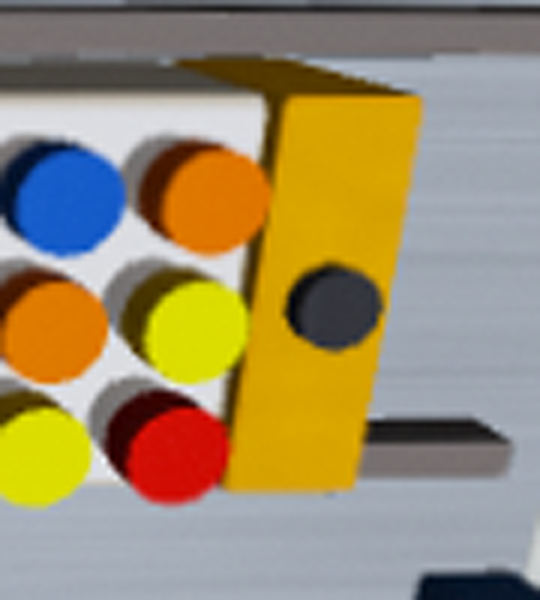

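The gap is gone: the arm meets the rack at u≈203 in the crop, and the rack is against the yellow block. Handing in.

```bash
python3 - <<'E'
from workcell import env
import cv2
i=env.read_camera('scene');cv2.imwrite('pics/s12.png',i)
print(env.get_state()['wrist_force'],env.hand_in())
E
```

```text
the job is handed in; nothing more can be done
[ 0.54565105 -0.07673098 -0.41736537] None
```

View pics/s12.png

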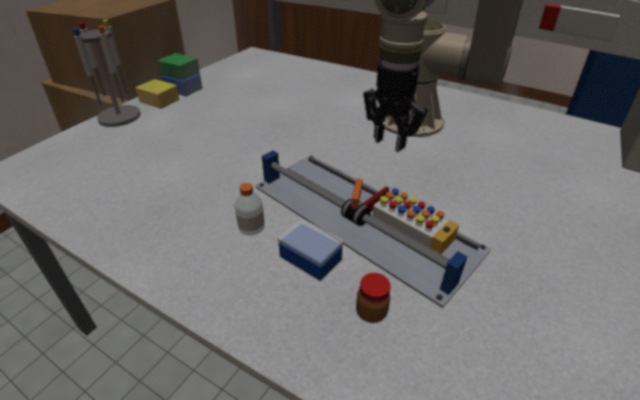

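The rack is home against the yellow end stop, with the red arm touching its other end and the screw clamped again. I handed the job in after about 29 s, and no verdict was reported.

**What I did:** I loosened the screw by about 2.65 rad and dragged the collar about 174 mm until the arm pushed the rack against the stop (about 16 N). Then I retightened it while still pushing.

**First attempt:** A look from above the arm showed 1 to 2 mm of play. The tool had shifted back about 1.6 mm early in the tug test, though the clamp then held up to 13 N. I loosened the screw, pushed the rack home again (about 17 N), and tightened to roughly 0.5 rad past the original angle.

**Last checks:**
- **Hold:** the collar held a tug of 9.7 N with under 0.3 mm of movement.
- **Fit:** the close view shows no gap between arm and rack, and the rack looks tight against the stop. I judged this second view by eye, and camera accuracy is about 2 mm.
- **Clear of the robot:** the gripper is open and away from everything. The bottles and the tip box look unmoved in the final picture.
- **Clamping force:** I could not measure it directly. Wrist torque near the end of tightening was unclear (close to zero once the arm was still), so I relied on the tug and the angle.

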